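# Put the leftover pipe fittings back in their trays

## Task

The boiler job has left five loose pipe fittings on the worktop: two copper elbows, two copper tees and a brass lever valve. Put each one in the tray whose ledge shows a sample of its kind (shape decides, not size), laid flat on the tray's floor the same way up as it lies now, side by side and not on top of or leaning on anything. Lay them down, do not drop or throw them.

Things in the scene. Friction and masses are not known exactly. Their poses are not given: they have to be found in the camera images.
- elbow_small: Smaller copper pipe elbow lying flat: two tubes 24 mm thick at right angles. Origin at the middle of its square outline, on the underside; z up. Tube axes 12 mm above the underside, crossing at x = y = -15 mm; one leg runs 42 mm from there to +x, the other 42 mm to +y. Good grip: across one leg, 30 mm from the crossing.
- elbow_large: Larger copper pipe elbow lying flat: two tubes 30 mm thick at right angles. Origin at the middle of its square outline, on the underside; z up. Tube axes 15 mm above the underside, crossing at x = y = -16 mm; one leg runs 47 mm from there to +x, the other 47 mm to +y. Good grip: across one leg, 34 mm from the crossing.
- tee_small: Smaller copper pipe tee lying flat, tubes 24 mm thick. Origin at the middle of its outline, on the underside; z up. Tube axes 12 mm above the underside; the straight run lies along x at y = -15 mm, 68 mm long; the branch leaves its middle to +y, ending 42 mm from the run's axis. Good grip: across the branch, 28 mm from the run's axis.
- tee_large: Larger copper pipe tee lying flat, tubes 30 mm thick. Origin at the middle of its outline, on the underside; z up. Tube axes 15 mm above the underside; the straight run lies along x at y = -16 mm, 76 mm long; the branch leaves its middle to +y, ending 47 mm from the run's axis. Good grip: across the branch, 33 mm from the run's axis.
- valve: Brass ball valve, flat steel lever on top, 80 mm long. Origin under its middle, on the underside; x along the pipe axis (16 mm up), z up. Round middle, diameter 30 mm, x from -22 to 22 mm; at each end a hexagon 18 mm long, 37 mm over its side corners. Lever 14 mm wide, x from -12 to 68 mm, top at 47 mm. Good grip: across the round middle, a finger either side of the lever.
- elbow_tray: Low open grey tray, fixed: 138 mm (x) by 228 mm (y) outside, 25 mm high, walls and floor 4 mm. Origin at the centre of the tray's underside, axes along its sides (floor top at z = 4 mm), yaw within 0.12 rad of the robot's. A 10 mm high ledge, 66 mm deep, beyond its +x wall carries a fixed sample of its kind: an elbow, top at 34 mm.
- tee_tray: Low open grey tray, fixed: 138 mm (x) by 228 mm (y) outside, 25 mm high, walls and floor 4 mm. Origin at the centre of the tray's underside, axes along its sides (floor top at z = 4 mm), yaw within 0.12 rad of the robot's. A 10 mm high ledge, 66 mm deep, beyond its +x wall carries a fixed sample of its kind: a tee, top at 34 mm.
- valve_tray: Low open grey tray, fixed: 138 mm (x) by 228 mm (y) outside, 25 mm high, walls and floor 4 mm. Origin at the centre of the tray's underside, axes along its sides (floor top at z = 4 mm), yaw within 0.12 rad of the robot's. A 10 mm high ledge, 66 mm deep, beyond its +x wall carries a fixed sample of its kind: a lever valve lying along y, top at 57 mm.

How it is judged:
At the end, for the whole second after the job is handed in: Elbows in the elbow tray, tees in the tee tray, valve in the valve tray: each origin within 60 mm (tray x) and 105 mm (tray y) of the tray's centre, under 12 mm above its underside, tilted under 0.1 rad (same way up as at the start), slower than 20 mm/s, released (x of elbow_small in the frame of elbow_tray between -0.06 and 0.06 m and y of elbow_small in the frame of elbow_tray between -0.105 and 0.105 m and z of elbow_small in the frame of elbow_tray between -0.002 and 0.012 m and angle between each of elbow_small, elbow_large, tee_small, tee_large, valve's own z axis and vertical below 0.1 rad and linear speed of each of elbow_small, elbow_large, tee_small, tee_large, valve below 0.02 m/s and contact force between each of elbow_small, elbow_large, tee_small, tee_large, valve and the fingers below 0.05 N and x of elbow_large in the frame of elbow_tray between -0.06 and 0.06 m and y of elbow_large in the frame of elbow_tray between -0.105 and 0.105 m and z of elbow_large in the frame of elbow_tray between -0.002 and 0.012 m and x of tee_small in the frame of tee_tray between -0.06 and 0.06 m and y of tee_small in the frame of tee_tray between -0.105 and 0.105 m and z of tee_small in the frame of tee_tray between -0.002 and 0.012 m and x of tee_large in the frame of tee_tray between -0.06 and 0.06 m and y of tee_large in the frame of tee_tray between -0.105 and 0.105 m and z of tee_large in the frame of tee_tray between -0.002 and 0.012 m and x of valve in the frame of valve_tray between -0.06 and 0.06 m and y of valve in the frame of valve_tray between -0.105 and 0.105 m and z of valve in the frame of valve_tray between -0.002 and 0.012 m); the robot touches nothing.
It fails at once if a fitting is dropped or thrown: it moves faster than 0.6 m/s (a fall of some 18 mm) while nothing of the robot touches it ((linear speed of elbow_small above 0.6 m/s and contact force between elbow_small and the arm below 0.05 N and contact force between elbow_small and the fingers below 0.05 N) or (linear speed of elbow_large above 0.6 m/s and contact force between elbow_large and the arm below 0.05 N and contact force between elbow_large and the fingers below 0.05 N) or (linear speed of tee_small above 0.6 m/s and contact force between tee_small and the arm below 0.05 N and contact force between tee_small and the fingers below 0.05 N) or (linear speed of tee_large above 0.6 m/s and contact force between tee_large and the arm below 0.05 N and contact force between tee_large and the fingers below 0.05 N) or (linear speed of valve above 0.6 m/s and contact force between valve and the arm below 0.05 N and contact force between valve and the fingers below 0.05 N)).
It also fails if it takes over 128 s, if anything falls off the work surface, if the arm or the gripper's body presses on something with over 40 N, if the wrist force passes 120 N, or if a joint passes its speed limit or range.

## Robot

A 6-joint arm with a two-finger parallel gripper is mounted at the origin on the work surface. World frame = base frame: x ahead of the robot, y to its left, z up, the work surface at z = 0. Lengths are in m, angles in rad, forces in N, time in s.
With the tool pointing down it reaches from about 0.35 to 0.975 m from the base axis. Payload 4.9 kg.
Tool frame: the origin (TCP) lies midway between the tips of the shut fingers; the grasp point (between the pads) lies 19 mm behind it; z points along the fingers, y is the line along which they close (so a half turn about z gives the same grasp; the last joint's range is limited). The gripper opens to 85 mm and grips with 20 to 120 N. Pads are 22 mm wide; open, the fingers measure 114 mm over their backs; the gripper's body (76 mm by 85 mm) begins 54 mm behind the grasp point. The pads swing forward as they close: fully open they stand 13 mm farther back than shut.
Start: joints at [-1.223, 0.053, 1.613, -0, 1.476, -0.119], TCP at [0.281, -0.558, 0.231] pointing down, gripper open.
Joint ranges: [-3.01, 3.01], [-1.01, 2.22], [0.06, 2.58], [-1.02, 4.17], [0.09, 2.62], [-3.14, 3.14]. Speed limits (rad/s): [2.57, 2.57, 3.14, 3.14, 3.14, 3.14].

## Interface

Orientations are given as a unit quaternion [w, x, y, z].
In Python, from plant import manip gives the robot as it stands.
- The arm moves only by the tool move_arm, never from a script. Its argument "increments" is one flat list of numbers, 5 for each row, row after row: the shift along the tool's x, y, z in mm, then the turn about the tool's z in rad, then the opening, from 0 (shut) to 1 (fully open). In form: [tx, ty, tz, spin, jaw, tx, ty, tz, spin, jaw, ...]. A call has 1 to 8 rows; each row shifts and turns the commanded pose from where the row before left it, along the tool's axes as they then stand; what a row does not reach is not made up. A row lasts 1/12 s, in which the tool goes at most 41.7 mm and 7.16 degrees, less where a joint would pass 70% of its speed; a pose out of reach is approached as far as the arm can. A call with a gripper value outside its range is refused whole. The fingers move at their own pace and stop on an object; the grip force is fixed at half the most. Time passes only in rows, so rows that do not move let the fingers close. It gives the time, the measured TCP pose, the force, the opening and the grip force at its end, in the units of the state.
- manip.state(): the state, without advancing time (a new reading comes with each control period).
- manip.grab_frame(name): name is "scene" or "top" or "wrist"; returns a dict with "image" (400x640x3 uint8, blue, green, red), "fov_y" (degrees; the focal length in pixels is half the picture's height over the tangent of half this angle, whatever the lens; pixels are square), "cx", "cy" (the principal point, pixels), "eye" and "rotation" of the camera in the world; the wrist camera has in their place "T_tool_cam" (4x4, takes a point from camera to tool coordinates, whose origin is the TCP and whose axes are the flange's). Camera axes: x right, y down, z forward; pixel columns grow to the right and rows downward; lengths in m; the calibration is good to about 2 mm. A picture is of the moment at which its call begins: read the wrist's pose just before it. There is no depth.
- manip.job_done(): hands the job in; it is judged then, once.
The state is a dict: "time": time; "joint_pos": joint angles; "joint_vel": joint speeds; "joint_efforts": joint torques, N m; "tool_pos": TCP position; "tool_rot": TCP orientation; "contact_force": force on the tool from outside, world axes, zero at the start; "ft_torque": the same for the moment, N m; "gripper_width": opening from 0.0 (shut) to 1.0 (fully open); "grasp_force": force on a finger pad.
Only numpy, scipy, OpenCV 4.12 (cv2) and the standard library are available. Lean on these libraries where they do the work, as an engineer would, in place of code of your own. Each camera call takes 0.05 s, during which the arm holds its last target. There are 200 camera calls.

## Working session

There is one attempt and no reset: what is moved stays moved. The work goes in short steps, Python scripts to look and compute and a tool call to move; the robot and the scene stay as the last step left them, time stands still between calls to the robot, and variables do not carry over. Pictures are saved under pics/ and viewed, at most 15 in all, crops included, and the job is handed in when it is done.

Besides the shell and the picture viewer there is one more tool, called after "Request:" by a JSON object that holds its "fn" and its "kwargs", one argument or row to a line. move_arm: Moves the arm, as the interface text tells. Its arguments: {"type":"object","properties":{"increments":{"type":"array"}},"required":["increments"]}

```bash
mkdir -p pics
python3 - <<'E'
from plant import manip
import cv2,pickle
s=manip.state();print(s)
for n in("scene","top"):
    f=manip.grab_frame(n);cv2.imwrite(f"pics/{n}0.png",f["image"]);pickle.dump(f,open(f"{n}0.pkl","wb"));print({k:v for k,v in f.items() if k!="image"})
E
```

```text
{'time': 0.0, 'joint_pos': array([-1.22301199e+00,  5.33658265e-02,  1.61426758e+00,  3.97284336e-06,
        1.47599888e+00, -1.19019392e-01]), 'joint_vel': array([-3.65305278e-05, -1.85472224e-03, -1.46009643e-04, -1.26422832e-03,
       -1.05107984e-03,  9.34683034e-04]), 'joint_efforts': array([ 1.33271584e-03, -3.93684661e+01, -3.70177174e+01, -6.77214803e-05,
        7.02037913e-03,  8.62722629e-06]), 'tool_pos': array([ 0.28105214, -0.55755802,  0.23007324]), 'tool_rot': array([-1.01337496e-03,  9.72884752e-01,  2.31288172e-01, -1.14430182e-04]), 'contact_force': array([ 0.09180486,  0.36200023, -0.3063154 ]), 'ft_torque': array([ 0.03318661, -0.00185531,  0.04535778]), 'grasp_force': 0.0, 'gripper_width': 0.9984741368626955}
{'fov_y': 48.6607879513035, 'cx': 322.0696170345377, 'cy': 196.65524288671367, 'eye': array([0.98812247, 0.74834406, 0.65478614]), 'rotation': array([-0.13081528,  0.25000806,  0.85269954, -0.43964397])}
{'fov_y': 49.35751553901637, 'cx': 319.3345682503002, 'cy': 208.33075302731896, 'eye': array([ 0.31410694, -0.01405512,  0.98395784]), 'rotation': array([-0.07843851,  0.76414129, -0.63680527,  0.06644196])}
```

View pics/top0.png

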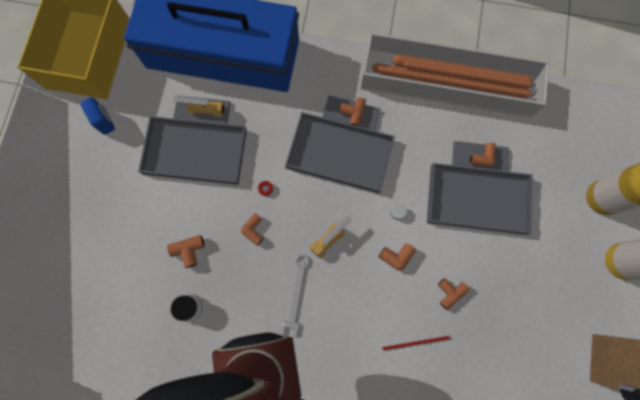

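View pics/scene0.png

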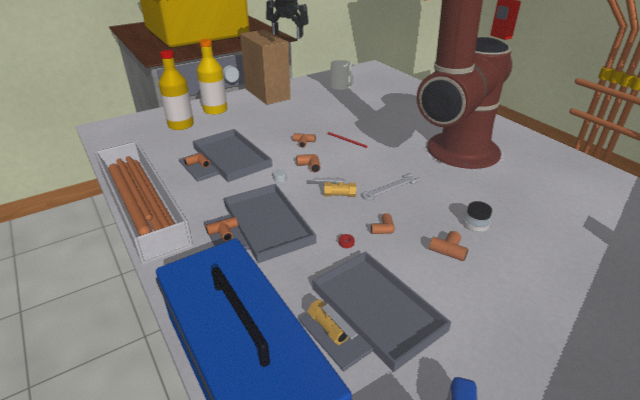

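The top view shows, left to right, the valve tray (193,151), tee tray (341,152) and elbow tray (480,199). The fittings are the large tee (186,248), small elbow (253,229), valve (330,236), large elbow (397,256) and small tee (454,293). The scene view shows the same from the far side.

```bash
cat > h.py <<'E'
import numpy as np,cv2
from scipy.spatial.transform import Rotation as R
def q2R(q): return R.from_quat(np.r_[q[1:],q[0]]).as_matrix()
def cam(f,s=None):
    if "eye" in f: return np.array(f["eye"]),q2R(f["rotation"])
    T=np.array(f["T_tool_cam"]);W=q2R(s["tool_rot"])
    return W@T[:3,3]+s["tool_pos"],W@T[:3,:3]
def rays(f,uv,s=None):
    e,M=cam(f,s);fl=f["image"].shape[0]/2/np.tan(np.radians(f["fov_y"]/2))
    uv=np.atleast_2d(uv).astype(float)
    d=np.c_[(uv[:,0]-f["cx"])/fl,(uv[:,1]-f["cy"])/fl,np.ones(len(uv))]@M.T
    return e,d
def plane(f,uv,z,s=None):
    e,d=rays(f,uv,s);return (e+d*((z-e[2])/d[:,2])[:,None])[:,:2]
def tri(a,b):
    (e1,d1),(e2,d2)=a,b;d1=d1[0];d2=d2[0]
    t=np.linalg.lstsq(np.c_[d1,-d2],e2-e1,rcond=None)[0];p,q=e1+t[0]*d1,e2+t[1]*d2
    return (p+q)/2,np.linalg.norm(p-q)
def masks(im):
    h=cv2.cvtColor(im,cv2.COLOR_BGR2HSV);H,S,V=cv2.split(h)
    cop=((H>=3)&(H<=14)&(S>110)&(V>60)).astype(np.uint8)
    bra=((H>=15)&(H<=28)&(S>100)&(V>60)).astype(np.uint8)
    gry=((S<60)&(V>45)&(V<105)).astype(np.uint8)
    return cop,bra,gry
def blobs(m,amin):
    n,l,st,c=cv2.connectedComponentsWithStats(m)
    return [(l==i).astype(np.uint8) for i in range(1,n) if st[i,4]>=amin]
def contour(m): return max(cv2.findContours(m,cv2.RETR_EXTERNAL,cv2.CHAIN_APPROX_NONE)[0],key=len)[:,0].astype(float)
def rect(P):
    (c,wh,a)=cv2.minAreaRect((np.array(P)*1000).astype(np.float32));return np.array(c)/1000,wh,np.radians(a)
def centroid(m):
    y,x=np.nonzero(m);return np.array([x.mean(),y.mean()])
E
python3 - <<'E'
from h import *;import pickle
for n in("top","scene"):
    f=pickle.load(open(n+"0.pkl","rb"));ms=masks(f["image"])
    for nm,m,a,z in zip(("cop","bra","gry"),ms,(80,60,2000),(.013,.016,.025)):
        for b in blobs(m,a):
            P=plane(f,contour(b),z);c,wh,an=rect(P);cu=centroid(b);
            if n=="top" or nm!="gry": print(n,nm,cu.round(),b.sum(),"rect",c.round(3),np.round(wh),round(an,3),"cen",plane(f,cu,z)[0].round(3))
f=pickle.load(open("top0.pkl","rb"));cv2.imwrite("pics/topz.png",cv2.resize(f["image"][70:340,130:560],None,fx=1.8,fy=1.8,interpolation=cv2.INTER_CUBIC))
E
```

```text
top cop [458.  75.] 3127 rect [ 0.902 -0.236] [ 58. 384.] 0.001 cen [ 0.901 -0.251]
top cop [354. 110.] 358 rect [ 0.766 -0.01 ] [53. 68.] 1.504 cen [ 0.764 -0.017]
top cop [485. 156.] 334 rect [ 0.712 -0.331] [55. 54.] 0.099 cen [ 0.707 -0.338]
top cop [252. 229.] 301 rect [0.441 0.154] [51. 50.] 1.067 cen [0.439 0.162]
top cop [186. 250.] 560 rect [0.361 0.294] [58. 76.] 0.48 cen [0.368 0.296]
top cop [398. 256.] 462 rect [ 0.446 -0.168] [58. 60.] 1.134 cen [ 0.438 -0.171]
top cop [452. 293.] 414 rect [ 0.385 -0.293] [51. 67.] 0.925 cen [ 0.38  -0.299]
top cop [222. 359.] 308 rect [0.154 0.154] [39. 58.] 0.272 cen [0.154 0.164]
top bra [75. 46.] 8374 rect [0.817 0.689] [264. 238.] 0.001 cen [0.807 0.686]
top bra [207. 108.] 346 rect [0.703 0.334] [33. 85.] 0.182 cen [0.705 0.328]
top bra [631. 184.] 661 rect [ 0.703 -0.67 ] [99. 46.] 0.032 cen [ 0.7   -0.673]
top bra [594. 201.] 222 rect [ 0.646 -0.596] [78. 36.] 0.508 cen [ 0.644 -0.593]
top bra [324. 245.] 261 rect [ 0.446 -0.009] [33. 76.] 0.966 cen [ 0.433 -0.004]
top bra [612. 262.] 255 rect [ 0.511 -0.643] [79. 37.] 0.325 cen
[... 1746 characters left out ...]
 [67. 72.] 1.48 cen [ 0.754 -0.034]
scene cop [449. 246.] 591 rect [0.355 0.286] [83. 78.] 0.501 cen [0.365 0.293]
scene bra [214.  36.] 6613 rect [ 0.18  -1.536] [1921.  662.] 1.36 cen [ 0.195 -1.494]
scene bra [172.  80.] 780 rect [ 0.555 -1.047] [450. 101.] 1.312 cen [ 0.57  -0.995]
scene bra [620.  78.] 556 rect [-0.965 -0.064] [243. 144.] 0.469 cen [-0.96  -0.056]
scene bra [215. 109.] 194 rect [ 0.525 -0.648] [88. 84.] 1.35 cen [ 0.528 -0.647]
scene bra [180. 124.] 221 rect [ 0.663 -0.598] [85. 84.] 1.393 cen [ 0.667 -0.596]
scene bra [340. 189.] 395 rect [ 0.443 -0.012] [62. 80.] 0.938 cen [ 0.443 -0.011]
scene bra [325. 321.] 606 rect [0.699 0.32 ] [ 36. 102.] 0.071 cen [0.703 0.319]
```

View pics/topz.png

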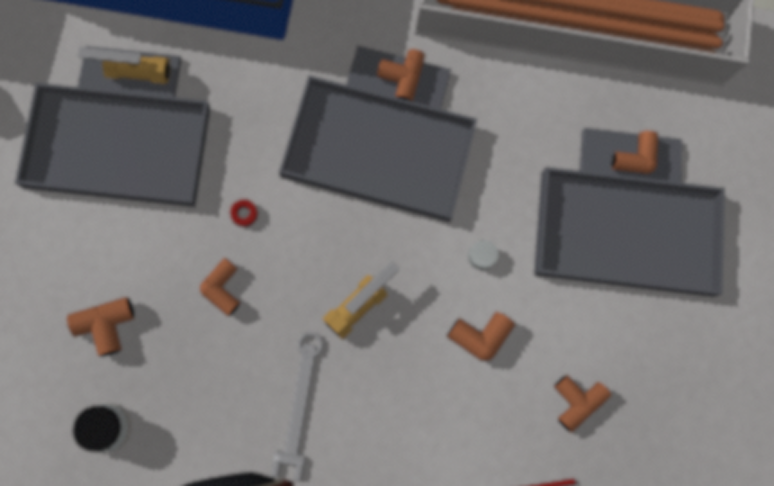

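```bash
cat >> h.py <<'E'
def wrap(a): return (a+np.pi)%(2*np.pi)-np.pi
def pose(kind,P,cen):
    c,wh,a=rect(P);d=cen-c
    cand=np.array([a+k*np.pi/2 for k in range(4)])
    if kind=="elbow": t=np.arctan2(-d[1],-d[0])-np.pi/4
    else:
        t=np.arctan2(-d[1],-d[0])-np.pi/2
        run=a if wh[0]>wh[1] else a+np.pi/2
        cand=np.array([run,run+np.pi])
    return c,wrap(cand[np.argmin(abs(wrap(cand-t)))]),wh
GR=dict(elbow_small=("elbow",(.015,-.015),(-.015,.015)),elbow_large=("elbow",(.018,-.016),(-.016,.018)),tee_small=("tee",(0,.013)),tee_large=("tee",(0,.017)))
def toolyaw(s):
    M=q2R(s["tool_rot"]);return np.arctan2(M[1,1],M[0,1])  # direction of tool y
def go(s,xy,z,ydir):
    "shift in tool axes (mm) to xy,z and spin to bring tool y along ydir (mod pi)"
    M=q2R(s["tool_rot"]);d=M.T@(np.r_[xy,z]-s["tool_pos"])*1000
    sp=-((ydir-toolyaw(s)+np.pi/2)%np.pi-np.pi/2)
    return d.round(1),round(sp,3)
E
python3 - <<'E'
from h import *;import pickle
from plant import manip
t=pickle.load(open("top0.pkl","rb"));c=pickle.load(open("scene0.pkl","rb"))
pairs=dict(tee_small=((452,293),(304,138),.013),elbow_large=((398,256),(307,160),.015),elbow_small=((252,229),(383,225),.013),tee_large=((186,250),(449,246),.015),valve=((324,245),(340,189),.016),samp_elbow=((485,156),(196,159),0),samp_tee=((354,110),(222,226),0))
B=[b for b in blobs(masks(t["image"])[0],80)]
for n,(a,b,z) in pairs.items():
    print(n,[np.round(x,3) for x in tri(rays(t,a),rays(c,b))])
    if n in GR:
        m=min(B,key=lambda m:np.hypot(*(centroid(m)-a)));p=pose(GR[n][0],plane(t,contour(m),z),plane(t,centroid(m),z)[0]);print("   pose",p[0].round(3),round(p[1],3),np.round(p[2]))
for n,q in dict(valve=[(38,86),(210,103),(195,206),(17,186)],tee=[(308,78),(476,120),(450,220),(280,178)],elbow=[(546,168),(723,188),(721,296),(534,275)]).items():
    P=plane(t,np.array(q)/1.8+[130,70],.025);e=P[0]-P[1];g=P[3]-P[2]
    print(n,"ctr",P.mean(0).round(3),"sides",[round(np.linalg.norm(P[i]-P[(i+1)%4]),3) for i in range(4)],"yaw",np.round([np.arctan2(-v[0],v[1]) for v in(e,g)],3))
print("tool y dir",toolyaw(manip.state()))
print(go(manip.state(),(.385,-.293),.23,-.3))
f=manip.grab_frame("wrist");print(f["T_tool_cam"],f["fov_y"])
E
```

```text
tee_small [array([ 0.379, -0.298,  0.016]), np.float64(0.002)]
   pose [ 0.385 -0.293] -0.646 [51. 67.]
elbow_large [array([ 0.44 , -0.172,  0.02 ]), np.float64(0.006)]
   pose [ 0.445 -0.168] -0.437 [58. 60.]
elbow_small [array([0.44 , 0.161, 0.014]), np.float64(0.002)]
   pose [0.441 0.154] -2.075 [51. 50.]
tee_large [array([0.367, 0.295, 0.015]), np.float64(0.001)]
   pose [0.361 0.293] 2.051 [58. 76.]
valve [array([ 0.437, -0.008,  0.014]), np.float64(0.011)]
samp_elbow [array([ 0.704, -0.335,  0.025]), np.float64(0.004)]
samp_tee [array([ 0.759, -0.017,  0.028]), np.float64(0.0)]
valve ctr [0.594 0.331] sides [np.float64(0.227), np.float64(0.139), np.float64(0.229), np.float64(0.137)] yaw [0.077 0.066]
tee ctr [ 0.65  -0.003] sides [np.float64(0.226), np.float64(0.139), np.float64(0.222), np.float64(0.141)] yaw [-0.079 -0.069]
elbow ctr [ 0.6   -0.334] sides [np.float64(0.225), np.float64(0.14), np.float64(0.231), np.float64(0.141)] yaw [0.064 0.067]
tool y dir -1.1040065845284674
(array([ 211.9, -189.5,    0.6]), np.float64(-0.804))
[[-1.43076769e-04 -9.65699599e-01 -2.59661826e-01  6.45355253e-02]
 [ 9.99999934e-01 -5.16733188e-05 -3.58835404e-04 -2.01144415e-03]
 [ 3.33109617e-04 -2.59661860e-01  9.65699543e-01 -1.43475065e-01]
 [ 0.00000000e+00  0.00000000e+00  0.00000000e+00  1.00000000e+00]] 65.00133628958433
```

The sizes, heights and poses all check out. The first pick is the small tee, so I'm hovering over it.

Request:
{"fn": "move_arm", "kwargs": {
  "increments": [28,-24.4,0,0,1,28,-24.4,0,0,1,28,-24.4,0,0,1,28,-24.4,0,0,1,28,-24.4,0,0,1,28,-24.4,0,0,1,28,-24.4,0,0,1,28,-24.4,0,0,1]
}}

```text
time: 0.82
tool_pos: [0.3936, -0.2812, 0.231]
tool_rot: [-0.0, 0.973, 0.231, -0.0]
contact_force: [0.9, -1.0, 0.5]
gripper_width: 1.001
grasp_force: 0.0
```

Request:
{"fn": "move_arm", "kwargs": {
  "increments": [0,0,0,-0.115,0.8,0,0,0,-0.115,0.8,0,0,0,-0.115,0.8,0,0,0,-0.113,0.8,0,0,0,0,0.8,0,0,0,0,0.8]
}}

```text
time: 1.32
tool_pos: [0.3933, -0.2828, 0.231]
tool_rot: [-0.0, 0.896, 0.445, -0.0]
contact_force: [0.6, -0.0, -0.5]
gripper_width: 0.801
grasp_force: 0.0
```

```bash
cat >> h.py <<'E'
def look(n,zax,tag,amin=400):
    "wrist view: pose of nearest copper fitting n, grasp options and moves"
    from plant import manip
    s=manip.state();f=manip.grab_frame("wrist");cv2.imwrite(f"pics/{tag}.png",f["image"])
    k=GR[n];out=[]
    for b in blobs(masks(f["image"])[0],amin):
        y,x=np.nonzero(b)
        if y.min()==0 or x.min()==0 or y.max()==399 or x.max()==639: continue
        p=pose(k[0],plane(f,contour(b),zax,s),plane(f,centroid(b),zax,s)[0]);out.append(p)
        print(n,"pose",p[0].round(4),round(p[1],3),"size",np.round(p[2],1),"px",centroid(b).round())
        for g in k[1:]:
            c,sn=np.cos(p[1]),np.sin(p[1]);xy=p[0]+np.array([[c,-sn],[sn,c]])@g
            # finger closing dir: across the leg (leg along local x if g[0]>0 -> close along y)
            yd=p[1]+(np.pi/2 if g[0]>0.01 else 0)
            print("  grip",xy.round(4),"shift,spin to z=0.10:",*go(s,xy,.10,yd),"alt spin ±pi; j6",s["joint_pos"][5].round(2))
    return f,s
E
python3 -c "
from h import *
f,s=look('tee_small',.012,'w1');print(s['tool_pos'],toolyaw(s))"
```

```text
tee_small pose [ 0.7174 -0.3281] 0.062 size [67.5 58.5] px [594.  32.]
  grip [ 0.7165 -0.3152] shift,spin to z=0.10: [169.5 277.1 130.9] -0.711 alt spin ±pi; j6 -0.13
tee_small pose [ 0.4432 -0.162 ] -2.009 size [65.3 62.5] px [286.  63.]
  grip [ 0.455  -0.1675] shift,spin to z=0.10: [129.2 -20.5 131. ] 1.36 alt spin ±pi; j6 -0.13
tee_small pose [ 0.3828 -0.2905] -0.685 size [53.5 69.5] px [318. 190.]
  grip [ 0.391  -0.2804] shift,spin to z=0.10: [  0.5  -3.2 131. ] 0.036 alt spin ±pi; j6 -0.13
[ 0.3933278  -0.28283734  0.23102261] -0.6488229705513615
```

View pics/w1.png

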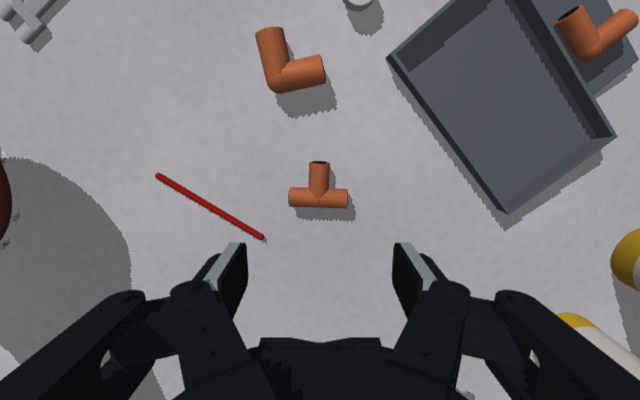

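The wrist view shows the small tee between the fingers at (318,190), with its branch pointing up. The large elbow is at (286,63) and the elbow tray is on the right.

Request:
{"fn": "move_arm", "kwargs": {
  "increments": [0.5,-3,31,0.036,0.7,0,0,35,0,0.7,0,0,35,0,0.7,0,0,35,0,0.7,0,0,35,0,0.7,0,0,0,0,0.7,0,0,0,0,0.7]
}}

```text
time: 1.95
tool_pos: [0.39, -0.2796, 0.0586]
tool_rot: [-0.002, 0.903, 0.429, -0.001]
contact_force: [0.9, 0.4, 0.7]
gripper_width: 0.699
grasp_force: 0.0
```

```bash
python3 -c "
from h import *
f,s=look('tee_small',.012,'w2');print(s['tool_pos'],toolyaw(s))"
```

```text
tee_small pose [ 0.3825 -0.2915] -0.682 size [56.5 72. ] px [326. 253.]
  grip [ 0.3907 -0.2814] shift,spin to z=0.10: [ -1.    1.5 -41.4] -0.001 alt spin ±pi; j6 -0.09
[ 0.38998303 -0.27955942  0.05856923] -0.6834331665163167
```

Request:
{"fn": "move_arm", "kwargs": {
  "increments": [-0.5,1.5,28,0,0.6,0,0,27,0,0.6,0,0,0,0,0.5,0,0,0,0,0,0,0,0,0,0,0,0,0,0,0,0,0,0,0,0,0,0,0,0,0]
}}

```text
time: 2.67
tool_pos: [0.394, -0.2838, 0.0082]
tool_rot: [0.002, 0.903, 0.43, 0.001]
contact_force: [-0.1, 0.9, 7.1]
gripper_width: 0.253
grasp_force: 59.4
```

Request:
{"fn": "move_arm", "kwargs": {
  "increments": [0,0,0,0,0,0,0,0,0,0,0,0,0,0,0,0,0,-10,0,0,0,0,0,0,0]
}}

```text
time: 3.08
tool_pos: [0.3934, -0.2832, 0.0177]
tool_rot: [0.002, 0.903, 0.43, 0.001]
contact_force: [-0.0, -0.9, -0.9]
gripper_width: 0.254
grasp_force: 58.9
```

```bash
cat >> h.py <<'E'
TR=dict(valve=((.594,.331),.072),tee=((.650,-.003),-.074),elbow=((.600,-.334),.066))
def intray(n,xy):
    c,a=TR[n];return np.array(c)+np.array([[np.cos(a),-np.sin(a)],[np.sin(a),np.cos(a)]])@xy
E
python3 -c "
from h import *;from plant import manip
s=manip.state();print(s['tool_pos'],toolyaw(s));print(go(s,(.647,-.042),.14,-.074))"
```

```text
[ 0.39340559 -0.28323525  0.01770833] -0.6819875025474433
(array([ 347.1,   45.3, -122.2]), np.float64(-0.608))
```

Request:
{"fn": "move_arm", "kwargs": {
  "increments": [0,0,-20,0,0,0,0,-34,0,0,0,0,-34,0,0,0,0,-34,0,0,35,4.5,0,0,0,35,4.5,0,0,0,35,4.5,0,0,0,35,4.5,0,0,0]
}}

```text
time: 3.75
tool_pos: [0.4954, -0.1838, 0.1381]
tool_rot: [0.001, 0.903, 0.43, 0.0]
contact_force: [0.6, -0.2, 0.4]
gripper_width: 0.254
grasp_force: 58.8
```

Request:
{"fn": "move_arm", "kwargs": {
  "increments": [35,4.5,0,0,0,35,4.5,0,0,0,35,4.5,0,0,0,35,4.5,0,0,0,35,4.5,0,0,0,32,4.8,0,0,0,0,0,0,-0.12,0,0,0,0,-0.12,0]
}}

```text
time: 4.42
tool_pos: [0.647, -0.0396, 0.1371]
tool_rot: [-0.0, 0.843, 0.538, -0.0]
contact_force: [-0.2, -0.6, -1.0]
gripper_width: 0.254
grasp_force: 59.0
```

Request:
{"fn": "move_arm", "kwargs": {
  "increments": [0,0,0,-0.12,0,0,0,0,-0.12,0,0,0,0,-0.12,0,0,0,0,0,0,0,0,0,0,0]
}}

```text
time: 4.83
tool_pos: [0.6459, -0.0412, 0.1373]
tool_rot: [-0.0, 0.737, 0.676, -0.0]
contact_force: [0.5, -0.3, -0.6]
gripper_width: 0.251
grasp_force: 58.9
```

Run:
```python
from h import *;from plant import manip;import pickle
s=manip.state();f=manip.grab_frame("wrist");pickle.dump((f,s),open("w3.pkl","wb"));cv2.imwrite("pics/w3.png",f["image"]);print(s['tool_pos'],toolyaw(s),s['gripper_width']);print(go(s,(.647,-.042),.03,-.074))
```

```text
[ 0.64592847 -0.04123667  0.13727034] -0.08502113140678665 0.25096599328571934
(array([ -0.7,   1.2, 107.3]), np.float64(-0.011))
```

View pics/w3.png

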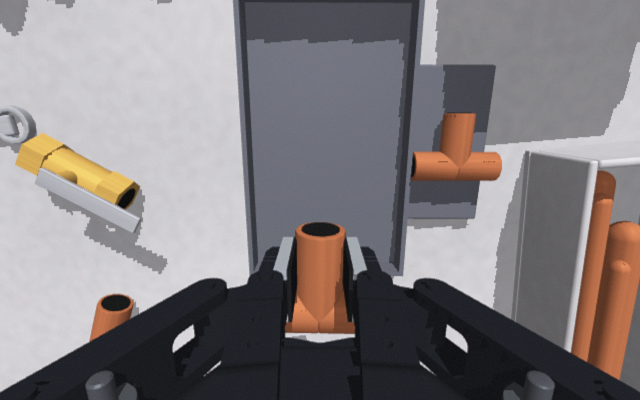

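The small tee is held level with its branch facing the camera, over the tee tray. The tray rim is at columns 240–415 and its tee sample is at (458,150).

Run:
```python
from h import *;import pickle
f,s=pickle.load(open("w3.pkl","rb"))
print("sample",plane(f,(457,152),.027,s),"rim outer L/R",plane(f,[(236,60),(243,170),(252,272),(423,0),(409,200)],.025,s).round(3))
t=pickle.load(open("top0.pkl","rb"))
print("tray rim height from two views (right rim far corner n/a); sample:",tri(rays(f,(457,152),s),rays(t,(354,110))))
```

```text
sample [[ 0.75721459 -0.01141331]] rim outer L/R [[ 0.59   0.072]
 [ 0.583 -0.012]
 [ 0.578 -0.104]
 [ 0.731  0.1  ]
 [ 0.719 -0.049]]
tray rim height from two views (right rim far corner n/a); sample: (array([ 0.77395618, -0.01708233, -0.00896964]), np.float64(0.0028275087154758572))
```

Request:
{"fn": "move_arm", "kwargs": {
  "increments": [0,1,35,0,0,0,0,35,0,0,0,0,30,0,0,0,0,15,0,0,0,0,5,0,0,0,0,0,0,0,0,0,3,0,0,0,0,0,0,0]
}}

```text
time: 5.55
tool_pos: [0.6488, -0.0417, 0.0165]
tool_rot: [0.002, 0.736, 0.677, 0.001]
contact_force: [-0.8, -0.2, -1.5]
gripper_width: 0.252
grasp_force: 58.9
```

Request:
{"fn": "move_arm", "kwargs": {
  "increments": [0,0,2,0,0,0,0,2,0,0,0,0,0,0,0]
}}

```text
time: 5.8
tool_pos: [0.6486, -0.0416, 0.0123]
tool_rot: [0.001, 0.735, 0.678, 0.001]
contact_force: [-0.3, -0.2, 3.4]
gripper_width: 0.252
grasp_force: 59.3
```

Contact came at 12.3 mm, the predicted height. Releasing and rising.

Request:
{"fn": "move_arm", "kwargs": {
  "increments": [0,0,0,0,0.35,0,0,0,0,0.45,0,0,0,0,0.5,0,0,-20,0,0.5,0,0,-40,0,0.5,0,0,-40,0,0.5,0,0,-40,0,0.6,0,0,-40,0,0.7]
}}

```text
time: 6.47
tool_pos: [0.6466, -0.0413, 0.1918]
tool_rot: [-0.0, 0.736, 0.678, -0.0]
contact_force: [0.2, -0.6, -0.9]
gripper_width: 0.698
grasp_force: 0.0
```

Run:
```python
from h import *
f,s=look('tee_small',.016,'w4')
g=np.array([.444,-.165])
c,sn=np.cos(-.44),np.sin(-.44);M=np.array([[c,-sn],[sn,c]])
print(s['tool_pos'],toolyaw(s),s['joint_pos'][5])
for l,yd in(((.018,-.016),-.44+np.pi/2),((-.016,.018),-.44)): print(go(s,g+M@l,.2,yd))
```

```text
tee_small pose [ 0.7629 -0.0093] -0.082 size [55.4 73.2] px [433. 149.]
  grip [0.764  0.0036] shift,spin to z=0.10: [ 54.4 113.4  91.7] 0.0 alt spin ±pi; j6 -0.1
tee_small pose [ 0.9071 -0.1474] -1.573 size [213.1  58.1] px [563. 256.]
  grip [ 0.9201 -0.1475] shift,spin to z=0.10: [-83.4 281.4  91.5] 1.491 alt spin ±pi; j6 -0.1
tee_small pose [ 0.6455 -0.0537] -0.108 size [54.9 70.3] px [321. 201.]
  grip [ 0.6469 -0.0408] shift,spin to z=0.10: [ 0.6  0.3 91.8] 0.026 alt spin ±pi; j6 -0.1
[ 0.64655538 -0.04129243  0.19175325] -0.08204451851436943 -0.0964987988095314
(array([-161.2, -180.5,   -8.1]), np.float64(-1.213))
(array([-117.4, -200.4,   -8.1]), np.float64(0.358))
```

View pics/w4.png

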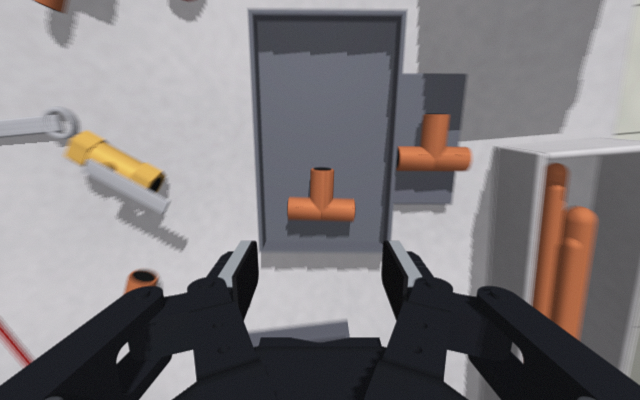

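The small tee lies flat in the tray at (321,201), clear of the walls. Next is the large elbow.

Request:
{"fn": "move_arm", "kwargs": {
  "increments": [-19.6,-33.4,0,0,0.75,-19.6,-33.4,0,0,0.75,-19.6,-33.4,0,0,0.75,-19.6,-33.4,0,0,0.75,-19.6,-33.4,0,0,0.75,-19.4,-33.4,0,0,0.75,0,0,0,0.119,0.75,0,0,0,0.119,0.75]
}}

```text
time: 7.18
tool_pos: [0.436, -0.1426, 0.1897]
tool_rot: [0.0, 0.813, 0.582, 0.0]
contact_force: [-0.5, -0.3, 0.5]
gripper_width: 0.746
grasp_force: 0.0
```

Request:
{"fn": "move_arm", "kwargs": {
  "increments": [0,0,0,0.119,0.75,0,0,0,0,0.75,0,0,0,0,0.75]
}}

```text
time: 7.43
tool_pos: [0.4376, -0.1419, 0.1901]
tool_rot: [-0.0, 0.843, 0.537, -0.0]
contact_force: [-0.3, 0.2, -0.1]
gripper_width: 0.749
grasp_force: 0.0
```

Run:
```python
from h import *;import pickle
f,s=look('elbow_large',.015,'w5');print(s['tool_pos'])
```

```text
elbow_large pose [ 0.4429 -0.1653] -0.436 size [61.9 63. ] px [330. 205.]
  grip [ 0.4525 -0.1874] shift,spin to z=0.10: [-35.   32.7  90.1] -1.571 alt spin ±pi; j6 -0.04
  grip [ 0.436  -0.1422] shift,spin to z=0.10: [-0.9 -1.3 90.1] 0.0 alt spin ±pi; j6 -0.04
[ 0.43762285 -0.14194499  0.19009979]
```

Request:
{"fn": "move_arm", "kwargs": {
  "increments": [-1,-1.3,38,0,0.65,0,0,38,0,0.65,0,0,38,0,0.65,0,0,35,0,0.65,0,0,20,0,0.65,0,0,11,0,0.65,0,0,0,0,0.5,0,0,0,0,0]
}}

```text
time: 8.15
tool_pos: [0.4366, -0.1424, 0.0107]
tool_rot: [0.0, 0.844, 0.537, 0.0]
contact_force: [-0.5, 0.4, -0.8]
gripper_width: 0.38
grasp_force: 0.0
```

Request:
{"fn": "move_arm", "kwargs": {
  "increments": [0,0,0,0,0,0,0,0,0,0,0,0,0,0,0,0,0,0,0,0]
}}

```text
time: 8.48
tool_pos: [0.437, -0.1427, 0.0115]
tool_rot: [0.001, 0.844, 0.536, 0.001]
contact_force: [0.6, 1.3, 0.6]
gripper_width: 0.322
grasp_force: 59.4
```

Run:
```python
from h import *;from plant import manip
s=manip.state();print(s['tool_pos'],toolyaw(s));
a=TR['elbow'][1]
# elbow tray slot y=-50 ; elbow yaw -0.436 currently with ydir=-0.436
o=intray('elbow',(0,.052));c=np.array([-.016,.018])
for yaw in (a,):
    M=np.array([[np.cos(yaw),-np.sin(yaw)],[np.sin(yaw),np.cos(yaw)]]);print(yaw,o,o+M@c,go(s,o+M@c,.13,yaw))
```

```text
[ 0.43699081 -0.14271256  0.01146522] -0.4387858050216588
0.066 [ 0.59657049 -0.28211321] [ 0.57941819 -0.26520764] (array([ -50.4,  181.3, -118.1]), np.float64(-0.505))
```

Request:
{"fn": "move_arm", "kwargs": {
  "increments": [0,0,-20,0,0,0,0,-33,0,0,0,0,-33,0,0,0,0,-33,0,0,-8.4,30.2,0,0,0,-8.4,30.2,0,0,0,-8.4,30.2,0,0,0,-8.4,30.2,0,0,0]
}}

```text
time: 9.15
tool_pos: [0.5325, -0.2251, 0.1304]
tool_rot: [0.001, 0.844, 0.536, 0.0]
contact_force: [-0.1, -0.1, -1.9]
gripper_width: 0.325
grasp_force: 59.6
```

Request:
{"fn": "move_arm", "kwargs": {
  "increments": [-8.4,30.2,0,0,0,-8.4,30.2,0,0,0,0,0,0,-0.101,0,0,0,0,-0.101,0,0,0,0,-0.101,0,0,0,0,-0.101,0,0,0,0,-0.101,0,0,0,0,0,0]
}}

```text
time: 9.82
tool_pos: [0.5787, -0.265, 0.1295]
tool_rot: [0.0, 0.683, 0.731, -0.0]
contact_force: [0.0, 0.1, -1.2]
gripper_width: 0.324
grasp_force: 59.7
```

Run:
```python
from h import *;from plant import manip
s=manip.state();f=manip.grab_frame("wrist");cv2.imwrite("pics/w6.png",f["image"]);print(s['tool_pos'],toolyaw(s),s['gripper_width']);print(go(s,(.5794,-.2652),.03,.066))
```

```text
[ 0.57874702 -0.26500281  0.12950798] 0.06762970954515783 0.32387053904391044
(array([-0.2,  0.6, 99.5]), np.float64(0.002))
```

View pics/w6.png

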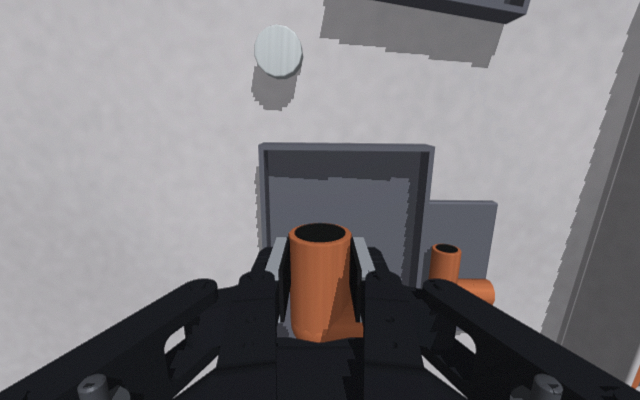

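The large elbow is held over the elbow tray, whose far rim runs from (259,145) to (434,145).

Request:
{"fn": "move_arm", "kwargs": {
  "increments": [0,0.5,35,0,0,0,0,35,0,0,0,0,25,0,0,0,0,12,0,0,0,0,4,0,0,0,0,0,0,0,0,0,2,0,0,0,0,0,0,0]
}}

```text
time: 10.53
tool_pos: [0.5807, -0.2658, 0.0185]
tool_rot: [0.002, 0.684, 0.73, 0.0]
contact_force: [-0.0, 0.5, -2.2]
gripper_width: 0.32
grasp_force: 59.7
```

Request:
{"fn": "move_arm", "kwargs": {
  "increments": [0,0,2,0,0,0,0,1.5,0,0,0,0,0,0,0]
}}

```text
time: 10.78
tool_pos: [0.5806, -0.2657, 0.0155]
tool_rot: [0.001, 0.683, 0.73, 0.0]
contact_force: [-2.0, 1.4, 5.4]
gripper_width: 0.322
grasp_force: 60.5
```

Request:
{"fn": "move_arm", "kwargs": {
  "increments": [0,0,0,0,0.42,0,0,0,0,0.5,0,0,0,0,0.55,0,0,-20,0,0.55,0,0,-40,0,0.55,0,0,-40,0,0.55,0,0,-40,0,0.6,0,0,-40,0,0.7]
}}

```text
time: 11.45
tool_pos: [0.5788, -0.2647, 0.1944]
tool_rot: [-0.0, 0.683, 0.73, -0.0]
contact_force: [1.4, -0.1, 0.1]
gripper_width: 0.697
grasp_force: 0.0
```

Run:
```python
from h import *
f,s=look('elbow_large',.019,'w7')
print(s['tool_pos'],toolyaw(s),s['joint_pos'].round(2))
y=-2.06;g=np.array([.441,.154]);c,sn=np.cos(y),np.sin(y);M=np.array([[c,-sn],[sn,c]])
for l,yd in(((.015,-.015),y+np.pi/2),((-.015,.015),y)): print(g+M@l,go(s,g+M@l,.2,yd))
```

```text
elbow_large pose [ 0.5974 -0.282 ] 0.066 size [65.1 63.1] px [332. 206.]
  grip [ 0.6164 -0.2968] shift,spin to z=0.10: [-34.5  35.4  94.3] -1.571 alt spin ±pi; j6 -0.61
  grip [ 0.5802 -0.2651] shift,spin to z=0.10: [-0.5  1.4 94.4] 0.0 alt spin ±pi; j6 -0.61
elbow_large pose [ 0.7065 -0.3311] 0.823 size [37.  77.9] px [433. 252.]
  grip [ 0.7305 -0.3288] shift,spin to z=0.10: [-73.9 147.1  94.3] 0.813 alt spin ±pi; j6 -0.61
  grip [ 0.6825 -0.3306] shift,spin to z=0.10: [-72.6  99.1  94.3] -0.757 alt spin ±pi; j6 -0.61
[ 0.57884917 -0.26472107  0.1943627 ] 0.06590430790469869 [-0.55  0.1   1.62  0.    1.42 -0.61]
[0.42071054 0.14780824] (array([ 422. , -130.6,   -5.5]), np.float64(0.555))
[0.46128946 0.16019176] (array([431.7, -89.3,  -5.5]), np.float64(-1.016))
```

The large elbow is placed well. Next is the small elbow.

Request:
{"fn": "move_arm", "kwargs": {
  "increments": [35.2,-10.9,0,0,0.7,35.2,-10.9,0,0,0.7,35.2,-10.9,0,0,0.7,35.2,-10.9,0,0,0.7,35.2,-10.9,0,0,0.7,35.2,-10.9,0,0,0.7,35.2,-10.9,0,0,0.7,35.2,-10.9,0,0,0.7]
}}

```text
time: 12.17
tool_pos: [0.4727, 0.0117, 0.1925]
tool_rot: [0.0, 0.684, 0.73, 0.0]
contact_force: [1.3, -0.2, -0.8]
gripper_width: 0.698
grasp_force: 0.0
```

Request:
{"fn": "move_arm", "kwargs": {
  "increments": [35.2,-10.9,0,0,0.7,35.2,-10.9,0,0,0.7,35.2,-10.9,0,0,0.7,35.2,-10.9,0,0,0.7,0,0,0,0.111,0.7,0,0,0,0.111,0.7,0,0,0,0.111,0.7,0,0,0,0.111,0.7]
}}

```text
time: 12.83
tool_pos: [0.4206, 0.1483, 0.1925]
tool_rot: [0.0, 0.829, 0.56, 0.0]
contact_force: [0.4, 0.6, -0.7]
gripper_width: 0.698
grasp_force: 0.0
```

Request:
{"fn": "move_arm", "kwargs": {
  "increments": [0,0,0,0.111,0.7,0,0,0,0,0.7,0,0,0,0,0.7]
}}

```text
time: 13.08
tool_pos: [0.4208, 0.1479, 0.1926]
tool_rot: [-0.0, 0.857, 0.516, -0.0]
contact_force: [0.3, 0.5, 0.4]
gripper_width: 0.704
grasp_force: 0.0
```

Run:
```python
from h import *
f,s=look('elbow_small',.012,'w8')
print(s['tool_pos'],toolyaw(s),s['joint_pos'].round(2))
```

```text
elbow_small pose [0.3559 0.2977] -2.66 size [64.7 84.1] px [194.  70.]
  grip [0.3356 0.3041] shift,spin to z=0.10: [  98.3 -148.3   92.6] 0.603 alt spin ±pi; j6 0.66
  grip [0.3761 0.2914] shift,spin to z=0.10: [ 106.  -106.5   92.6] -0.968 alt spin ±pi; j6 0.66
elbow_small pose [0.4397 0.1561] -2.067 size [55.5 54.6] px [329. 160.]
  grip [0.4193 0.15  ] shift,spin to z=0.10: [ 1.2 -2.3 92.6] 0.01 alt spin ±pi; j6 0.66
  grip [0.46   0.1621] shift,spin to z=0.10: [30.9 28.  92.6] -1.561 alt spin ±pi; j6 0.66
elbow_small pose [ 0.6502 -0.0548] 1.465 size [64.8 83.1] px [592. 252.]
  grip [ 0.6667 -0.0415] shift,spin to z=0.10: [-52.5 306.   92.6] -0.38 alt spin ±pi; j6 0.66
  grip [ 0.6337 -0.0682] shift,spin to z=0.10: [-91.5 289.2  92.6] 1.19 alt spin ±pi; j6 0.66
[0.42079613 0.14792714 0.19258295] -0.48620958106539275 [ 0.17 -0.37  2.06  0.    1.46  0.66]
```

Request:
{"fn": "move_arm", "kwargs": {
  "increments": [1,-2.3,38,0.01,0.65,0,0,38,0,0.65,0,0,38,0,0.6,0,0,37,0,0.6,0,0,21,0,0.6,0,0,11,0,0.6,0,0,0,0,0.45,0,0,0,0,0]
}}

```text
time: 13.8
tool_pos: [0.4198, 0.1499, 0.0104]
tool_rot: [0.0, 0.86, 0.511, 0.0]
contact_force: [-0.5, -0.0, 0.3]
gripper_width: 0.325
grasp_force: 0.0
```

Request:
{"fn": "move_arm", "kwargs": {
  "increments": [0,0,0,0,0,0,0,0,0,0,0,0,0,0,0,0,0,0,0,0]
}}

```text
time: 14.13
tool_pos: [0.4206, 0.1501, 0.0113]
tool_rot: [0.001, 0.86, 0.511, 0.001]
contact_force: [-0.2, 0.2, 2.4]
gripper_width: 0.246
grasp_force: 59.0
```

Run:
```python
from h import *;from plant import manip
s=manip.state();print(s['tool_pos'],toolyaw(s))
a=TR['elbow'][1];o=intray('elbow',(0,-.05));c=np.array([.015,-.015])
for yaw in (a-np.pi/2,a-np.pi,a+np.pi/2):
    M=np.array([[np.cos(yaw),-np.sin(yaw)],[np.sin(yaw),np.cos(yaw)]]);print(yaw,o,o+M@c,go(s,o+M@c,.13,yaw+np.pi/2))
```

```text
[0.42062202 0.15012894 0.01133905] -0.4987869177830179
-1.5047963267948965 [ 0.6032976  -0.38389114] [ 0.58931954 -0.39984776] (array([-402. ,  411.5, -118.4]), np.float64(-0.565))
-3.0755926535897933 [ 0.6032976  -0.38389114] [ 0.58734098 -0.36991308] (array([-376.7,  395.5, -118.4]), np.float64(1.006))
1.6367963267948966 [ 0.6032976  -0.38389114] [ 0.61727567 -0.36793452] (array([-360.7,  420.8, -118.3]), np.float64(-0.565))
```

Request:
{"fn": "move_arm", "kwargs": {
  "increments": [0,0,-20,0,0,0,0,-33,0,0,0,0,-33,0,0,0,0,-33,0,0,-26.8,27.4,0,0,0,-26.8,27.4,0,0,0,-26.8,27.4,0,0,0,-26.8,27.4,0,0,0]
}}

```text
time: 14.8
tool_pos: [0.4648, 0.0019, 0.1299]
tool_rot: [0.001, 0.86, 0.511, 0.001]
contact_force: [1.3, 0.4, 0.5]
gripper_width: 0.246
grasp_force: 59.0
```

Request:
{"fn": "move_arm", "kwargs": {
  "increments": [-26.8,27.4,0,0,0,-26.8,27.4,0,0,0,-26.8,27.4,0,0,0,-26.8,27.4,0,0,0,-26.8,27.4,0,0,0,-26.8,27.4,0,0,0,-26.8,27.4,0,0,0,-26.8,27.4,0,0,0]
}}

```text
time: 15.47
tool_pos: [0.5544, -0.2919, 0.1291]
tool_rot: [0.0, 0.86, 0.511, 0.0]
contact_force: [0.7, 0.8, -0.8]
gripper_width: 0.251
grasp_force: 59.0
```

Request:
{"fn": "move_arm", "kwargs": {
  "increments": [-26.8,27.4,0,0,0,-26.8,27.4,0,0,0,-26.8,27.4,0,0,0,0,0,0,-0.113,0,0,0,0,-0.113,0,0,0,0,-0.113,0,0,0,0,-0.113,0,0,0,0,-0.113,0]
}}

```text
time: 16.13
tool_pos: [0.5878, -0.3999, 0.1289]
tool_rot: [0.0, 0.681, 0.732, -0.0]
contact_force: [0.3, 0.7, 0.4]
gripper_width: 0.246
grasp_force: 59.2
```

Run:
```python
from h import *;from plant import manip
s=manip.state();f=manip.grab_frame("wrist");cv2.imwrite("pics/w9.png",f["image"]);print(s['tool_pos'],toolyaw(s),s['gripper_width']);print(go(s,(.5893,-.3998),.0193,.066))
```

```text
[ 0.58782434 -0.39994045  0.1289196 ] 0.07151952178155319 0.24552785807125704
(array([  0. ,   1.5, 109.6]), np.float64(0.006))
```

View pics/w9.png

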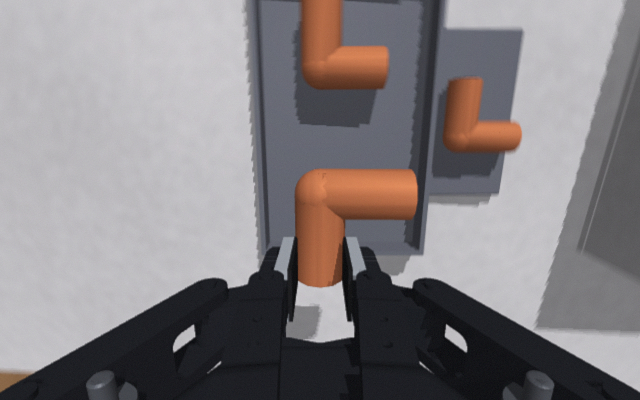

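The small elbow is held level at (350,200). The large elbow lies flat further up the same tray at (340,50), with good space between them.

Request:
{"fn": "move_arm", "kwargs": {
  "increments": [0,1.5,35,0,0,0,0,35,0,0,0,0,25,0,0,0,0,12,0,0,0,0,4,0,0,0,0,0,0,0,0,0,2,0,0,0,0,0,0,0]
}}

```text
time: 16.85
tool_pos: [0.5904, -0.4006, 0.0179]
tool_rot: [0.002, 0.684, 0.73, 0.0]
contact_force: [-1.0, 0.2, -1.2]
gripper_width: 0.249
grasp_force: 59.0
```

Request:
{"fn": "move_arm", "kwargs": {
  "increments": [0,0,2,0,0,0,0,1,0,0,0,0,0,0,0]
}}

```text
time: 17.1
tool_pos: [0.5904, -0.4006, 0.0153]
tool_rot: [0.002, 0.683, 0.73, 0.0]
contact_force: [-1.1, 0.6, 4.9]
gripper_width: 0.247
grasp_force: 59.6
```

Request:
{"fn": "move_arm", "kwargs": {
  "increments": [0,0,0,0,0.36,0,0,0,0,0.45,0,0,0,0,0.5,0,0,-20,0,0.5,0,0,-40,0,0.5,0,0,-40,0,0.5,0,0,-40,0,0.6,0,0,-40,0,0.7]
}}

```text
time: 17.77
tool_pos: [0.589, -0.3994, 0.1942]
tool_rot: [-0.0, 0.683, 0.73, 0.0]
contact_force: [-0.1, -1.7, 0.6]
gripper_width: 0.701
grasp_force: 0.0
```

Run:
```python
from h import *
f,s=look('elbow_small',.016,'w10')
print(s['tool_pos'],toolyaw(s),s['joint_pos'].round(2))
print(go(s,(.444,-.010),.2,.966))
```

```text
elbow_small pose [ 0.597  -0.2773] 0.066 size [65.2 66.2] px [332.  63.]
  grip [ 0.613  -0.2912] shift,spin to z=0.10: [106.2  31.2  94.3] -1.571 alt spin ±pi; j6 -0.77
  grip [ 0.5811 -0.2633] shift,spin to z=0.10: [136.3   1.2  94.3] 0.0 alt spin ±pi; j6 -0.77
elbow_small pose [ 0.7114 -0.3252] 0.066 size [59.1 55.5] px [443. 123.]
  grip [ 0.7274 -0.3392] shift,spin to z=0.10: [ 50.9 142.1  94.2] -1.571 alt spin ±pi; j6 -0.77
  grip [ 0.6954 -0.3112] shift,spin to z=0.10: [ 80.9 112.1  94.2] 0.0 alt spin ±pi; j6 -0.77
elbow_small pose [ 0.6039 -0.3848] -1.513 size [55.4 57.6] px [331. 164.]
  grip [ 0.5898 -0.4007] shift,spin to z=0.10: [-1.4  0.8 94.2] 0.008 alt spin ±pi; j6 -0.77
  grip [ 0.618 -0.369] shift,spin to z=0.10: [28.3 31.  94.2] -1.563 alt spin ±pi; j6 -0.77
[ 0.58896343 -0.3993612   0.1942443 ] 0.06594620060896325 [-0.7   0.27  1.43  0.    1.44 -0.77]
(array([ 398.1, -119. ,   -5.5]), np.float64(-0.9))
```

Both elbows are placed. Next is the valve.

Request:
{"fn": "move_arm", "kwargs": {
  "increments": [36.2,-10.8,0,0,1,36.2,-10.8,0,0,1,36.2,-10.8,0,0,1,36.2,-10.8,0,0,1,36.2,-10.8,0,0,1,36.2,-10.8,0,0,1,36.2,-10.8,0,0,1,36.2,-10.8,0,0,1]
}}

```text
time: 18.48
tool_pos: [0.483, -0.1148, 0.1924]
tool_rot: [-0.0, 0.684, 0.73, 0.0]
contact_force: [0.9, 0.9, -0.3]
gripper_width: 0.997
grasp_force: 0.0
```

Request:
{"fn": "move_arm", "kwargs": {
  "increments": [36.2,-10.8,0,0,1,36.2,-10.8,0,0,1,36.2,-10.8,0,0,1,0,0,0,-0.113,1,0,0,0,-0.113,1,0,0,0,-0.113,1,0,0,0,-0.113,1,0,0,0,-0.113,1]
}}

```text
time: 19.15
tool_pos: [0.4444, -0.0099, 0.1926]
tool_rot: [0.0, 0.45, 0.893, 0.0]
contact_force: [0.5, -0.2, 0.3]
gripper_width: 0.997
grasp_force: 0.0
```

Request:
{"fn": "move_arm", "kwargs": {
  "increments": [0,0,0,-0.112,1,0,0,0,-0.112,1,0,0,0,-0.112,1,0,0,0,0,1,0,0,0,0,1]
}}

```text
time: 19.57
tool_pos: [0.4444, -0.0102, 0.1926]
tool_rot: [-0.0, 0.299, 0.954, 0.0]
contact_force: [-0.6, -0.4, 0.1]
gripper_width: 0.998
grasp_force: 0.0
```

Run:
```python
from h import *;from plant import manip;import pickle
s=manip.state();f=manip.grab_frame("wrist");cv2.imwrite("pics/v1.png",f["image"]);pickle.dump((f,s),open("v1.pkl","wb"))
print(s['tool_pos'],toolyaw(s))
for b in blobs(masks(f["image"])[1],300):
    c=rect(plane(f,contour(b),.016,s));print(b.sum(),centroid(b).round(),c)
```

```text
[ 0.44439296 -0.01015183  0.19256242] 0.9641218745521303
1792 [322. 175.] (array([ 0.445375  , -0.00758144]), (36.205867767333984, 84.9016342163086), np.float64(0.9604296323529441))
```

View pics/v1.png

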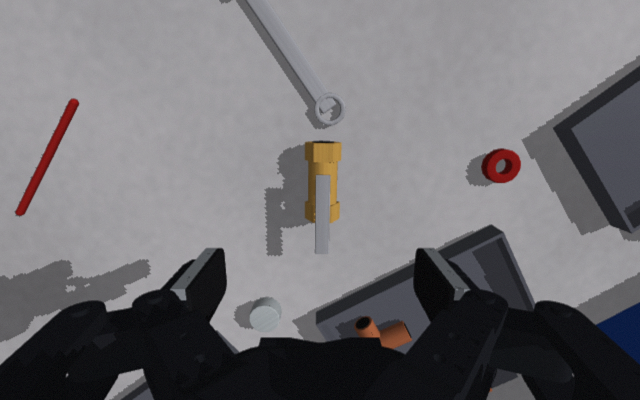

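The valve's body is at (322,180), with its lever pointing down the image between the fingers. The spanner ring at (330,105) is just beyond the body's top end, clear of the finger paths.

Request:
{"fn": "move_arm", "kwargs": {
  "increments": [2,2.7,35,0.004,0.9,0,0,35,0,0.8,0,0,0,0,0.8,0,0,0,0,0.8]
}}

```text
time: 19.95
tool_pos: [0.4427, -0.0065, 0.121]
tool_rot: [-0.003, 0.3, 0.954, -0.0]
contact_force: [-0.1, 0.4, 1.4]
gripper_width: 0.798
grasp_force: 0.0
```

Run:
```python
from h import *;from plant import manip;import pickle
s=manip.state();f=manip.grab_frame("wrist");cv2.imwrite("pics/v2.png",f["image"])
print(s['tool_pos'],toolyaw(s))
M=q2R(s["tool_rot"])
f1,s1=pickle.load(open("v1.pkl","rb"))
def ends(f,s):
    b=max(blobs(masks(f["image"])[1],300),key=lambda b:b.sum());y,x=np.nonzero(b);return y.min(),y.max(),x.min(),x.max(),b
for ff,ss in((f1,s1),(f,s)):
    y0,y1,x0,x1,b=ends(ff,ss);c=rect(plane(ff,contour(b),.016,ss))
    print(y0,y1,x0,x1,c, "in tool mm",(M.T@(np.r_[c[0],.016]-s["tool_pos"])*1000).round(1), "go",go(s,c[0],.012,c[2]))
# near-end bottom edge height check: far end (bottom-row of image) hex top edge from two views
a=ends(f1,s1);b=ends(f,s)
for i in(0,1):
    print(tri(rays(f1,((a[2]+a[3])/2,a[i]),s1),rays(f,((b[2]+b[3])/2,b[i]),s)))
```

```text
[ 0.44267392 -0.00648801  0.12099776] 0.9617707261706561
142 222 305 340 (array([ 0.445375  , -0.00758144]), (36.205867767333984, 84.9016342163086), np.float64(0.9604296323529441)) in tool mm [ -3.3   0.9 105. ] go (array([ -3.4,   0.9, 109. ]), np.float64(0.001))
154 256 299 344 (array([ 0.44632477, -0.00799052]), (36.62933349609375, 87.4562759399414), np.float64(0.9528566674771948)) in tool mm [ -4.3   1.1 105. ] go (array([ -4.4,   1.1, 109. ]), np.float64(0.009))
(array([0.41146144, 0.01668689, 0.00748302]), np.float64(0.00040630863715804326))
(array([ 0.47525079, -0.02774598,  0.03462326]), np.float64(0.0002923368953292911))
```

View pics/v2.png

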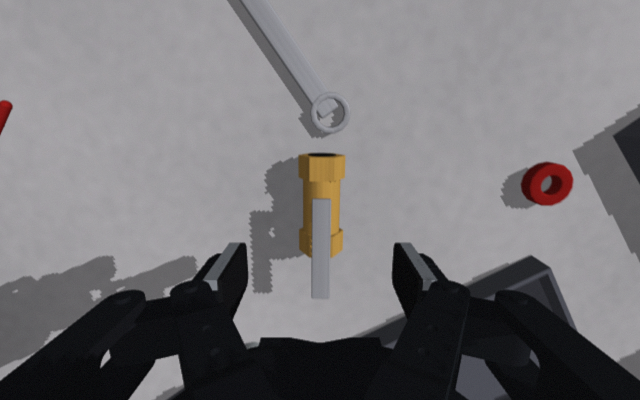

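Triangulating the two ends gives a 78 mm body centred within 1 mm of the tool axis, at plausible heights. Going down to grip.

Request:
{"fn": "move_arm", "kwargs": {
  "increments": [0,1,30,0.004,0.75,0,0,30,0,0.75,0,0,25,0,0.75,0,0,15,0,0.75,0,0,9,0,0.7,0,0,0,0,0.5,0,0,0,0,0,0,0,0,0,0]
}}

```text
time: 20.67
tool_pos: [0.447, -0.0064, 0.0165]
tool_rot: [0.002, 0.301, 0.954, 0.0]
contact_force: [0.4, -0.3, -0.4]
gripper_width: 0.314
grasp_force: 59.1
```

Request:
{"fn": "move_arm", "kwargs": {
  "increments": [0,0,0,0,0,0,0,0,0,0,0,0,0,0,0,0,0,0,0,0]
}}

```text
time: 21.0
tool_pos: [0.4471, -0.0064, 0.0165]
tool_rot: [0.002, 0.301, 0.954, 0.0]
contact_force: [-2.8, -0.3, 6.2]
gripper_width: 0.313
grasp_force: 58.9
```

Run:
```python
from h import *;from plant import manip
s=manip.state();print(s['tool_pos'],toolyaw(s))
a=TR['valve'][1]
for d in(a,a+np.pi/2): print(go(s,intray('valve',(0,0)),.15,d))
```

```text
[ 0.44705611 -0.00643649  0.01647717] 0.9588858347664462
(array([  73. ,  360.8, -133.2]), np.float64(0.887))
(array([  73. ,  360.8, -133.2]), np.float64(-0.684))
```

The grip is a little above the axis, so I'm opening, going 5 mm lower and gripping again.

Request:
{"fn": "move_arm", "kwargs": {
  "increments": [0,0,0,0,0.5,0,0,0,0,0.6,2,0,5,0,0.6,0,0,0,0,0.6]
}}

```text
time: 21.33
tool_pos: [0.4425, -0.0046, 0.008]
tool_rot: [-0.001, 0.301, 0.954, -0.0]
contact_force: [-0.5, -0.1, 0.0]
gripper_width: 0.604
grasp_force: 0.0
```

Request:
{"fn": "move_arm", "kwargs": {
  "increments": [0,0,0,0,0.4,0,0,0,0,0,0,0,0,0,0,0,0,0,0,0,0,0,0,0,0]
}}

```text
time: 21.75
tool_pos: [0.4433, -0.0048, 0.0088]
tool_rot: [-0.0, 0.301, 0.954, 0.0]
contact_force: [-0.7, 1.6, 1.0]
gripper_width: 0.324
grasp_force: 59.5
```

Request:
{"fn": "move_arm", "kwargs": {
  "increments": [0,0,-15,0,0,0,0,-30,0,0,0,0,-33,0,0,0,0,-33,0,0,0,0,-30,0,0,5.8,30.2,0,0,0,5.8,30.2,0,0,0,5.8,30.2,0,0,0]
}}

```text
time: 22.42
tool_pos: [0.4816, 0.0801, 0.1502]
tool_rot: [0.001, 0.302, 0.953, 0.0]
contact_force: [0.0, -0.8, -2.5]
gripper_width: 0.327
grasp_force: 60.0
```

Request:
{"fn": "move_arm", "kwargs": {
  "increments": [5.8,30.2,0,0,0,5.8,30.2,0,0,0,5.8,30.2,0,0,0,5.8,30.2,0,0,0,5.8,30.2,0,0,0,5.8,30.2,0,0,0,5.8,30.2,0,0,0,5.8,30.2,0,0,0]
}}

```text
time: 23.08
tool_pos: [0.5817, 0.305, 0.1483]
tool_rot: [-0.001, 0.301, 0.954, -0.001]
contact_force: [0.7, 0.1, -2.0]
gripper_width: 0.327
grasp_force: 60.0
```

Request:
{"fn": "move_arm", "kwargs": {
  "increments": [5,29,0,0,0,0,0,0,0.111,0,0,0,0,0.111,0,0,0,0,0.111,0,0,0,0,0.111,0,0,0,0,0.111,0,0,0,0,0.111,0,0,0,0,0.111,0]
}}

```text
time: 23.75
tool_pos: [0.5938, 0.3301, 0.1482]
tool_rot: [-0.0, 0.642, 0.767, -0.001]
contact_force: [-0.4, 0.6, -2.1]
gripper_width: 0.326
grasp_force: 60.1
```

Request:
{"fn": "move_arm", "kwargs": {
  "increments": [0,0,0,0.111,0,0,0,0,0,0,0,0,0,0,0]
}}

```text
time: 24.0
tool_pos: [0.594, 0.3301, 0.1487]
tool_rot: [-0.0, 0.681, 0.733, -0.001]
contact_force: [-0.5, 0.5, -2.4]
gripper_width: 0.327
grasp_force: 60.1
```

Run:
```python
from h import *;from plant import manip
s=manip.state();f=manip.grab_frame("wrist");cv2.imwrite("pics/v3.png",f["image"]);print(s['tool_pos'],toolyaw(s),s['gripper_width']);print(go(s,intray('valve',(0,0)),.0128,.072))
```

```text
[0.59399571 0.33011757 0.14867313] 0.07376140701501167 0.32745336698279215
(array([  1. ,   0.3, 135.9]), np.float64(0.002))
```

View pics/v3.png

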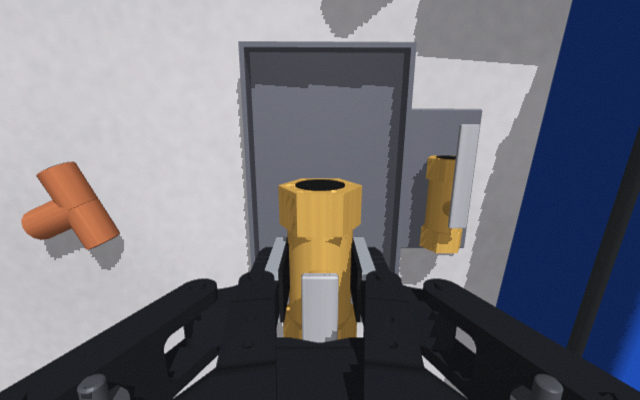

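The valve is held square over its tray, with the rim at columns 240–413. Its sample is on the right at (445,200).

Request:
{"fn": "move_arm", "kwargs": {
  "increments": [0,0,38,0,0,0,0,38,0,0,0,0,30,0,0,0,0,18,0,0,0,0,6,0,0,0,0,0,0,0,0,0,3,0,0,0,0,0,0,0]
}}

```text
time: 24.72
tool_pos: [0.596, 0.331, 0.0189]
tool_rot: [0.001, 0.681, 0.732, 0.002]
contact_force: [-0.4, 0.3, -2.1]
gripper_width: 0.324
grasp_force: 60.2
```

Request:
{"fn": "move_arm", "kwargs": {
  "increments": [0,0,3,0,0,0,0,2,0,0,0,0,1,0,0,0,0,0,0,0]
}}

```text
time: 25.05
tool_pos: [0.5955, 0.3308, 0.0129]
tool_rot: [0.0, 0.682, 0.732, 0.001]
contact_force: [-2.0, -1.6, 4.6]
gripper_width: 0.325
grasp_force: 61.0
```

Request:
{"fn": "move_arm", "kwargs": {
  "increments": [0,0,0,0,0.42,0,0,0,0,0.5,0,0,0,0,0.55,0,0,-20,0,0.6,0,0,-40,0,0.6,0,0,-40,0,0.6,0,0,-40,0,0.7,0,0,-40,0,0.75]
}}

```text
time: 25.72
tool_pos: [0.5941, 0.3302, 0.1924]
tool_rot: [-0.0, 0.682, 0.732, -0.0]
contact_force: [1.2, 0.4, 0.6]
gripper_width: 0.751
grasp_force: 0.0
```

Run:
```python
from h import *;from plant import manip
f,s=look('tee_large',.015,'v4')
for b in blobs(masks(f["image"])[1],300): print(centroid(b),rect(plane(f,contour(b),.02,s)))
y=2.051;g=np.array([.361,.294])+.017*np.array([-np.sin(y),np.cos(y)])
print(g,s['tool_pos'],s['joint_pos'].round(2));print(go(s,g,.19,y))
```

```text
tee_large pose [0.3523 0.2913] 2.054 size [72.8 80. ] px [ 99. 199.]
  grip [0.3372 0.2834] shift,spin to z=0.10: [ -28.4 -259.5   92.5] 1.159 alt spin ±pi; j6 0.33
[320.9583553  179.82498682] (array([0.5940462 , 0.32498709]), (36.36005401611328, 87.64986419677734), np.float64(0.07090926060542255))
[424.03087389 197.73050759] (array([0.70543567, 0.32697552]), (37.8974494934082, 89.51956176757812), np.float64(0.06810171873355818))
[0.34592269 0.28614668] [0.59411468 0.33020418 0.19236614] [ 0.4   0.2   1.51 -0.    1.42  0.33]
(array([ -26.3, -250.7,    2.5]), np.float64(1.162))
```

View pics/v4.png

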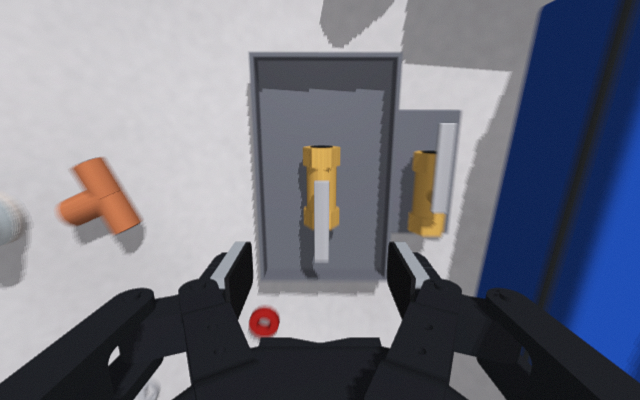

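The valve lies flat in the middle of its tray at (320,190). The last pick is the large tee.

Request:
{"fn": "move_arm", "kwargs": {
  "increments": [-3.8,-35.8,0,0,0.75,-3.8,-35.8,0,0,0.75,-3.8,-35.8,0,0,0.75,-3.8,-35.8,0,0,0.75,-3.8,-35.8,0,0,0.75,-3.8,-35.8,0,0,0.75,-3.6,-35.8,0,0,0.75,0,0,0,0.116,0.75]
}}

```text
time: 26.43
tool_pos: [0.341, 0.2851, 0.1889]
tool_rot: [-0.001, 0.723, 0.691, -0.002]
contact_force: [0.9, 0.3, -0.4]
gripper_width: 0.755
grasp_force: 0.0
```

Request:
{"fn": "move_arm", "kwargs": {
  "increments": [0,0,0,0.116,0.75,0,0,0,0.116,0.75,0,0,0,0.116,0.75,0,0,0,0.116,0.75,0,0,0,0.116,0.75,0,0,0,0.116,0.75,0,0,0,0.116,0.75,0,0,0,0.116,0.75]
}}

```text
time: 27.1
tool_pos: [0.3463, 0.2862, 0.1905]
tool_rot: [-0.0, 0.957, 0.292, 0.0]
contact_force: [1.8, 0.1, -0.5]
gripper_width: 0.746
grasp_force: 0.0
```

Request:
{"fn": "move_arm", "kwargs": {
  "increments": [0,0,0,0.116,0.75,0,0,0,0,0.75,0,0,0,0,0.75]
}}

```text
time: 27.35
tool_pos: [0.3463, 0.2862, 0.1906]
tool_rot: [-0.0, 0.971, 0.24, 0.0]
contact_force: [-0.7, -0.3, -0.7]
gripper_width: 0.749
grasp_force: 0.0
```

Run:
```python
from h import *
f,s=look('tee_large',.015,'v5');print(s['tool_pos'],toolyaw(s),s['joint_pos'].round(2))
```

```text
tee_large pose [0.3581 0.2933] 2.055 size [63.9 79. ] px [321. 159.]
  grip [0.3431 0.2854] shift,spin to z=0.10: [-3.3 -0.8 90.6] 0.0 alt spin ±pi; j6 1.61
[0.34631442 0.28621538 0.19061906] -1.0860735114659152 [ 0.52 -0.36  2.05  0.    1.45  1.61]
```

View pics/v5.png

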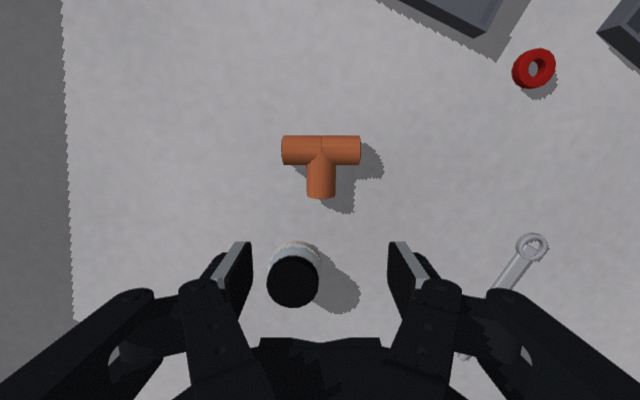

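The large tee is centred between the fingers at (321,159). The black-topped jar at (293,281) is behind it, so I'm checking the clearance.

Run:
```python
from h import *;import pickle
from plant import manip
s=manip.state();t=pickle.load(open("top0.pkl","rb"));f=manip.grab_frame("wrist")
p,e=tri(rays(t,(184,308)),rays(f,(293,281),s));print(p,e,"in tool mm",q2R(s["tool_rot"]).T@(p-s["tool_pos"])*1000)
print("radius",np.linalg.norm(np.diff(plane(f,[(267,281),(319,281)],p[2],s),axis=0))/2)
```

```text
[0.24373305 0.26423484 0.03866468] 0.0035609500689046687 in tool mm [-101.04240822  -28.3319508   152.00140146]
radius 0.027212371665265783
```

The jar's edge is 74 mm behind the grip and its top is 39 mm up, so it is clear.

Request:
{"fn": "move_arm", "kwargs": {
  "increments": [-2.5,-0.8,38,0,0.65,0,0,38,0,0.65,0,0,38,0,0.65,0,0,35,0,0.65,0,0,20,0,0.65,0,0,10,0,0.65,0,0,0,0,0.5,0,0,0,0,0]
}}

```text
time: 28.12
tool_pos: [0.3443, 0.2861, 0.0124]
tool_rot: [-0.0, 0.971, 0.239, 0.0]
contact_force: [0.5, -0.5, 0.4]
gripper_width: 0.377
grasp_force: 0.0
```

Request:
{"fn": "move_arm", "kwargs": {
  "increments": [0,0,0,0,0,0,0,0,0,0,0,0,0,0,0,0,0,0,0,0]
}}

```text
time: 28.45
tool_pos: [0.3447, 0.2863, 0.0131]
tool_rot: [-0.0, 0.971, 0.239, 0.001]
contact_force: [-1.0, -0.1, 2.8]
gripper_width: 0.321
grasp_force: 59.3
```

Run:
```python
from h import *;from plant import manip
s=manip.state();print(s['tool_pos'],toolyaw(s),s['gripper_width'])
a=TR['tee'][1];o=intray('tee',(0,.05))
for yaw in (a-np.pi/2,a+np.pi,a+np.pi/2):
    M=np.array([[np.cos(yaw),-np.sin(yaw)],[np.sin(yaw),np.cos(yaw)]]);g=o+M@[0,.017];print(yaw,o,g,go(s,g,.14,yaw))
```

```text
[0.3446854  0.28633436 0.0130777 ] -1.0888452847955268 0.3213932333594945
-1.6447963267948966 [0.65369662 0.04686316] [0.6706501  0.04560631] (array([ 177.6,  364.4, -126.5]), np.float64(0.556))
3.0675926535897933 [0.65369662 0.04686316] [0.65243977 0.02990969] (array([ 154.2,  369.8, -126.6]), np.float64(-1.015))
1.4967963267948965 [0.65369662 0.04686316] [0.63674315 0.04812001] (array([ 148.7,  346.4, -126.6]), np.float64(0.556))
```

Request:
{"fn": "move_arm", "kwargs": {
  "increments": [0,0,-20,0,0,0,0,-35,0,0,0,0,-36,0,0,0,0,-36,0,0,12.4,28.9,0,0,0,12.4,28.9,0,0,0,12.4,28.9,0,0,0,12.4,28.9,0,0,0]
}}

```text
time: 29.12
tool_pos: [0.4424, 0.2055, 0.1398]
tool_rot: [-0.0, 0.971, 0.239, 0.001]
contact_force: [0.1, 1.2, -0.9]
gripper_width: 0.321
grasp_force: 59.3
```

Request:
{"fn": "move_arm", "kwargs": {
  "increments": [12.4,28.9,0,0,0,12.4,28.9,0,0,0,12.4,28.9,0,0,0,12.4,28.9,0,0,0,12.4,28.9,0,0,0,12.4,28.9,0,0,0,12.4,28.9,0,0,0,12.4,28.9,0,0,0]
}}

```text
time: 29.78
tool_pos: [0.6374, 0.0462, 0.139]
tool_rot: [0.0, 0.971, 0.239, 0.0]
contact_force: [0.6, 1.9, -0.6]
gripper_width: 0.319
grasp_force: 59.3
```

Request:
{"fn": "move_arm", "kwargs": {
  "increments": [0,0,0,0.111,0,0,0,0,0.111,0,0,0,0,0.111,0,0,0,0,0.111,0,0,0,0,0.111,0,0,0,0,0,0,0,0,0,0,0]
}}

```text
time: 30.37
tool_pos: [0.6363, 0.0474, 0.139]
tool_rot: [-0.0, 0.999, -0.035, 0.0]
contact_force: [0.4, 0.5, -1.0]
gripper_width: 0.322
grasp_force: 59.2
```

Run:
```python
from h import *;from plant import manip
s=manip.state();f=manip.grab_frame("wrist");cv2.imwrite("pics/v6.png",f["image"]);print(s['tool_pos'],toolyaw(s),s['gripper_width']);print(go(s,(.6367,.0481),.0171,1.497))
```

```text
[0.63634633 0.04742553 0.13898235] -1.641147294526925 0.3218504926911637
(array([  0.3,  -0.7, 121.9]), np.float64(0.003))
```

View pics/v6.png

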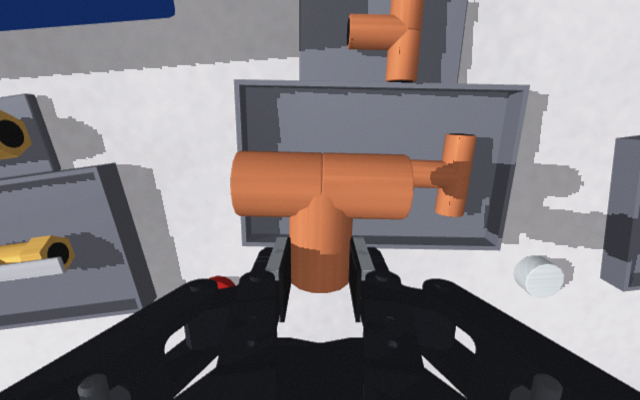

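The large tee is held over the tray's left half at (320,190). The small tee is to the right at (455,175), clear of where the large one will land.

Request:
{"fn": "move_arm", "kwargs": {
  "increments": [0,-0.7,37,0,0,0,0,37,0,0,0,0,26,0,0,0,0,12,0,0,0,0,4,0,0,0,0,0,0,0,0,0,2,0,0,0,0,0,0,0]
}}

```text
time: 31.08
tool_pos: [0.6383, 0.048, 0.0232]
tool_rot: [0.0, 0.999, -0.036, 0.002]
contact_force: [-0.2, -0.0, -0.7]
gripper_width: 0.321
grasp_force: 59.3
```

Request:
{"fn": "move_arm", "kwargs": {
  "increments": [0,0,3,0,0,0,0,2,0,0,0,0,1.5,0,0,0,0,0,0,0]
}}

```text
time: 31.42
tool_pos: [0.6376, 0.0481, 0.0171]
tool_rot: [0.0, 0.999, -0.037, 0.001]
contact_force: [-4.3, 0.1, 8.7]
gripper_width: 0.323
grasp_force: 60.6
```

Request:
{"fn": "move_arm", "kwargs": {
  "increments": [0,0,0,0,0.42,0,0,0,0,0.48,0,0,0,0,0.5,0,0,-20,0,0.5,0,0,-40,0,0.5,0,0,-40,0,0.5,0,0,-40,0,0.5,0,0,-40,0,0.5]
}}

```text
time: 32.08
tool_pos: [0.6359, 0.0481, 0.1957]
tool_rot: [-0.0, 0.999, -0.037, -0.0]
contact_force: [0.7, 0.3, -0.0]
gripper_width: 0.496
grasp_force: 0.0
```

Request:
{"fn": "move_arm", "kwargs": {
  "increments": [-35,0,-10,0,0.5,-35,0,-10,0,0.5,-35,0,-10,0,0.5,-35,0,-10,0,0.5,-35,0,0,0,0.5,-35,0,0,0,0.5,0,0,0,0,0.5,0,0,0,0,0.5]
}}

```text
time: 32.75
tool_pos: [0.4258, 0.0637, 0.2342]
tool_rot: [-0.0, 0.999, -0.036, 0.001]
contact_force: [0.9, -0.2, 0.8]
gripper_width: 0.501
grasp_force: 0.0
```

Run:
```python
from h import *;from plant import manip
f=manip.grab_frame("scene");cv2.imwrite("pics/end_s.png",cv2.resize(f["image"][90:390,140:500],None,fx=2,fy=2))
t=manip.grab_frame("top");ms=masks(t["image"])
R2=lambda a:np.array([[np.cos(a),-np.sin(a)],[np.sin(a),np.cos(a)]])
for m,z in((ms[0],.018),(ms[1],.02)):
    for b in blobs(m,60):
        c,wh,_=rect(plane(t,contour(b),z))
        for n,(o,a) in TR.items():
            l=R2(a).T@(c-o)
            if abs(l[0])<.069 and abs(l[1])<.114: print(n,l.round(3),np.round(wh))
```

```text
tee [ 0.002 -0.051] [53. 70.]
elbow [0.004 0.049] [63. 60.]
elbow [ 0.002 -0.053] [53. 57.]
valve [-0.005 -0.001] [87. 32.]
```

View pics/end_s.png

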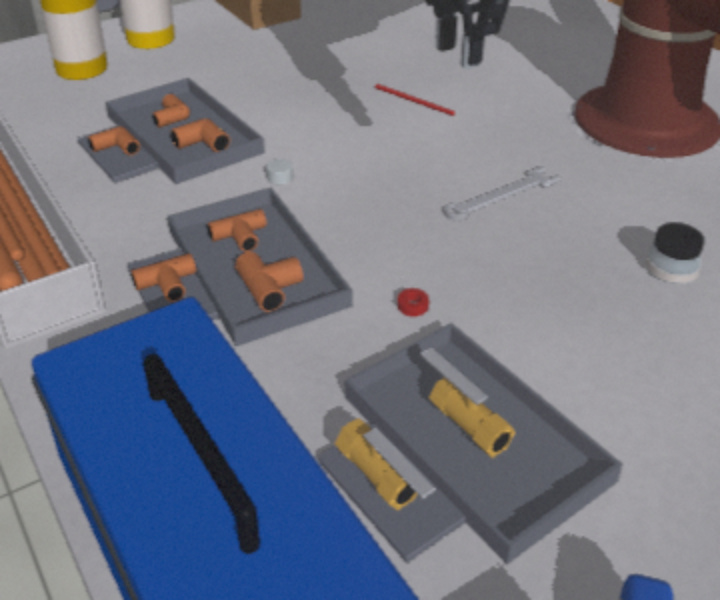

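All five fittings lie flat and separate in the right trays, and the gripper is clear. Handing in.

```bash
python3 -c "
from plant import manip
print(manip.job_done())"
```

```text
the job is handed in; nothing more can be done
None
```

All five fittings were laid flat and side by side in their matching trays and released by about 33 s of the 128 s allowed; the job is handed in, but no verdict was returned.

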